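# Zero the bench scale, weigh the short jar and enter it on the keys

### The arm

A 6-joint arm with a two-finger parallel gripper is mounted at the origin on a cart in front of the work surface, level with it; the furniture and walls round the work are solid. World frame = base frame: x ahead of the robot, y to its left, z up, the work surface at z = 0. Lengths are in m, angles in rad, forces in N, time in s.
With the tool pointing down it reaches from about 0.425 to 0.95 m from the base axis. Payload 3.5 kg.
Tool frame: the origin (TCP) lies at the very end of the fingers, on their centre line; the grasp point (between the pads) lies 19 mm behind it (ctrl.grip_point_offset is the distance from the TCP to the grasp point, in m); z points along the fingers, y is the line along which they close (so a half turn about z gives the same grasp; the last joint's range is limited). The gripper opens to 85 mm and grips with 20 to 120 N. Pads are 22 mm wide; open, the fingers measure 114 mm over their backs; the gripper's body (76 mm by 85 mm) begins 54 mm behind the grasp point. The pads swing forward as they close: fully open they stand 13 mm farther back than shut.
Start: joints at [-1.306, 0.286, 1.577, -0, 1.279, -0.15], TCP at [0.272, -0.618, 0.231] pointing down, gripper open.
Joint ranges: [-2.77, 2.77], [-0.9, 2.22], [0.21, 2.48], [-1.53, 4.67], [0.24, 2.81], [-2.84, 2.84]. Speed limits (rad/s): [2.79, 2.79, 3.14, 3.14, 3.14, 3.14].

### API

Orientations are given as a unit quaternion [x, y, z, w].
In Python, from plant import ctrl gives the robot as it stands. The module is installed in compiled form; this text tells all that it offers.
- The arm moves only by the shell command python3 -m pendant 'ROWS' [OPENING] [FORCE]. ROWS is JSON, a list of rows, each an object of numbers: "dx", "dy", "dz": the shift along the tool's x, y, z in cm; "twist": the turn about the tool's z in degrees. A call has 1 to 10 rows; each row is the pose to reach, as a shift and turn from the pose commanded when the call began, along the tool's axes at that moment; what a row does not reach only later rows make up. A row lasts 1/8 s, in which the tool goes at most 62.5 mm and 10.7 degrees, less where a joint would pass 70% of its speed; a pose out of reach is approached as far as the arm can. A call with a gripper value outside its range is refused whole. OPENING is the opening in per cent of the stroke, from 0 (shut) to 100 (fully open), set as the call begins (- or left out, the last holds). The fingers move at their own pace and stop on an object; FORCE is the grip in N (left out, the last holds). Time passes only in rows, so rows that repeat a pose let the fingers close. It gives the time, the measured TCP pose, the force, the opening and the grip force at its end, in the units of the state.
- ctrl.get_state(): the state, without advancing time (a new reading comes with each control period).
- ctrl.read_camera(name): name is "scene" or "top" or "wrist"; returns a dict with "img" (400x640x3 uint8, red, green, blue), "depth" (400x640 float32, m along the optical axis (not along the pixel's ray), 0 where there is no reading), "camera_matrix" (3x3 intrinsics, pixels), "xyz" and "rotation" of the camera in the world; the wrist camera has in their place "tool_from_camera" (4x4, takes a point from camera to tool coordinates, whose origin is the TCP and whose axes are the flange's). Camera axes: x right, y up, looking along -z (the intrinsics and any distortion apply to the point x, -y, -z); pixel columns grow to the right and rows downward; lengths in m; the calibration is good to about 2 mm. A picture is of the moment at which its call begins: read the wrist's pose just before it.
- ctrl.sign_off(): hands the job in; it is judged then, once.
The state is a dict: "time": time; "qpos": joint angles; "dq": joint speeds; "joint_efforts": joint torques, N m; "eef_pos": TCP position; "tcp_rot": TCP orientation; "contact_force": force on the tool from outside, world axes, zero at the start; "wrist_torque": the same for the moment, N m; "opening": opening from 0.0 (shut) to 1.0 (fully open); "finger_force": force on a finger pad.
Only numpy, scipy, OpenCV 4.12 (cv2) and the standard library are available. Lean on these libraries where they do the work, as an engineer would, in place of code of your own. Each camera call takes 0.05 s, during which the arm holds its last target. There are 200 camera calls.

### The job

Weigh the short jar (the shorter of the two screw-lid jars just behind the key console and the little bench scale) on that scale, working the keys on the console: with the plate still empty, press the round key to zero it; set the short jar down gently, upright on the middle of the plate, and let go; then press the square key and last of all the long bar key, leaving the jar on the plate. Press one key at a time, right down, and let it spring up again; leave the cross-shaped key, the tall jar and the other things on the table alone.

Things in the scene. Friction and masses are not known exactly. Their poses are not given: they have to be found in the camera images.
- console: Fixed grey desk console, 148 mm deep (x) and 120 mm wide (y), 30 mm tall to the key deck, with four white spring keys in a 2 x 2 block; which shape sits in which of the four places changes. Origin at table height under the centre of the key block; z up; the key centres lie at x = +-27 mm, y = +-27 mm in its frame. A low dark display, 9 mm above the deck, runs along its +x (far) side, from x = 60 to 86 mm.
- bench_scale: Fixed small bench scale: grey base 116 mm square with a 110 mm square steel weighing plate on top. Origin at table height under the middle of the plate, x and y along the plate's edges, z up. The unloaded plate's upper face stands 40 mm above the origin.
- plate_centre (a point): Middle of the upper face of the weighing plate, 40 mm above the table while unloaded; it sinks 1 to 3 mm under the jar (spring of 900 N/m with 1.5 N preload, 5 mm travel).
- short_jar: The jar to weigh: the shorter of the two loose screw-lid jars that stand just behind the console and scale; with a pale yellow lid, 92 mm tall, body 60 mm across, lid 54 mm across (from 74 mm up), about 0.3 kg. Origin at the centre of its underside, z up along the jar. Grasp it round the body or lid; 60 mm wide.
- tall_jar: The other loose jar, not to be touched: white lid, 122 mm tall, 68 mm across. Origin at the centre of its underside.
- marker: Loose fat marker pen, 17 x 125 x 17 mm, lying on the table behind the work. Origin on its underside at mid length; its length is along its y. Leave alone.
- tape_roll: Loose tape roll lying flat, 80 mm across, 24 mm tall, at the left. Origin at the centre of its underside. Leave alone.
- calculator: Loose pocket calculator, 68 x 115 x 13 mm, at the left. Origin at the centre of its underside. Leave alone: it is not the key console.
- key_round (a joint): How far this key of the console is pressed, in m (round disc key, 34 mm across): 0 up, 0.006 fully down. It springs back up; it starts to move at 1.5 N and is fully down at 5 N.
- key_round_top (a point): Centre of the upper face of the round disc key; 50 mm above the table when up, 15 mm above the 48 mm square socket round it. Press it straight down.
- key_square (a joint): How far this key of the console is pressed, in m (square key, 32 x 32 mm): 0 up, 0.006 fully down. It springs back up; it starts to move at 1.5 N and is fully down at 5 N.
- key_square_top (a point): Centre of the upper face of the square key; 50 mm above the table when up, 15 mm above the 48 mm square socket round it. Press it straight down.
- key_bar (a joint): How far this key of the console is pressed, in m (long bar key, a narrow 16 x 42 mm rectangle, its long side along the console's y): 0 up, 0.006 fully down. It springs back up; it starts to move at 1.5 N and is fully down at 5 N.
- key_bar_top (a point): Centre of the upper face of the long bar key; 50 mm above the table when up, 15 mm above the 48 mm square socket round it. Press it straight down.
- key_cross (a joint): How far this key of the console is pressed, in m (cross-shaped key, two crossed 12 x 40 mm bars (not used in this job)): 0 up, 0.006 fully down. It springs back up; it starts to move at 1.5 N and is fully down at 5 N.
- key_cross_top (a point): Centre of the upper face of the cross-shaped key; 50 mm above the table when up, 15 mm above the 48 mm square socket round it. Press it straight down.

How it is judged:
On the way, in this order (a step that is already met when the one before it is completed fails the run):
1. the round key is pressed right down (over 4 mm of its 6 mm), the other keys up, the jar not on the scale (value of joint key_round above 0.004 m and value of joint each of key_square, key_bar, key_cross below 0.002 m and not (x of short_jar in the frame of bench_scale between -0.085 and 0.085 m and y of short_jar in the frame of bench_scale between -0.085 and 0.085 m and z of short_jar in the frame of bench_scale below 0.05 m)), for 0.1 s.
2. the short jar stands upright on the plate, centred within 25 mm each way, let go, all keys up (x of short_jar in the frame of bench_scale between -0.025 and 0.025 m and y of short_jar in the frame of bench_scale between -0.025 and 0.025 m and z of short_jar in the frame of bench_scale between 0.03 and 0.044 m and angle between short_jar's own z axis and vertical below 0.1 rad and contact force between short_jar and the fingers below 0.1 N and linear speed of short_jar below 0.02 m/s and value of joint each of key_round, key_square, key_bar, key_cross below 0.002 m), for 0.2 s.
3. with the jar there, the square key is pressed right down, the other keys up (value of joint key_square above 0.004 m and value of joint each of key_round, key_bar, key_cross below 0.002 m and x of short_jar in the frame of bench_scale between -0.025 and 0.025 m and y of short_jar in the frame of bench_scale between -0.025 and 0.025 m and z of short_jar in the frame of bench_scale between 0.03 and 0.044 m and angle between short_jar's own z axis and vertical below 0.1 rad and contact force between short_jar and the fingers below 0.1 N), for 0.1 s.
4. with the jar there, the long bar key is pressed right down, the other keys up (value of joint key_bar above 0.004 m and value of joint each of key_round, key_square, key_cross below 0.002 m and x of short_jar in the frame of bench_scale between -0.025 and 0.025 m and y of short_jar in the frame of bench_scale between -0.025 and 0.025 m and z of short_jar in the frame of bench_scale between 0.03 and 0.044 m and angle between short_jar's own z axis and vertical below 0.1 rad and contact force between short_jar and the fingers below 0.1 N), for 0.1 s.
At the end, for the whole second after the job is handed in: The short jar stands upright (within 0.1 rad) and at rest on the weighing plate, its middle within 25 mm of the plate's middle along each edge direction, let go; all four keys are up again (less than 2 mm down) (all of step 2); the robot touches nothing.
It fails at once if the round (zero) key pressed (over 3 mm) while the short jar is on or close over the scale, or the square or bar key pressed before it is there ((value of joint key_round above 0.003 m and (x of short_jar in the frame of bench_scale between -0.085 and 0.085 m and y of short_jar in the frame of bench_scale between -0.085 and 0.085 m and z of short_jar in the frame of bench_scale below 0.05 m)) or (value of joint any of key_square, key_bar above 0.003 m and not (x of short_jar in the frame of bench_scale between -0.085 and 0.085 m and y of short_jar in the frame of bench_scale between -0.085 and 0.085 m and z of short_jar in the frame of bench_scale below 0.05 m))).
It fails at once if the cross-shaped key pressed (over 3 mm), or two keys down at once (value of joint key_cross above 0.003 m or value of joint each of key_round, key_square above 0.003 m or value of joint each of key_round, key_bar above 0.003 m or value of joint each of key_round, key_cross above 0.003 m or value of joint each of key_square, key_bar above 0.003 m or value of joint each of key_square, key_cross above 0.003 m or value of joint each of key_bar, key_cross above 0.003 m).
It fails at once if the short jar set down roughly (over 30 N on the scale) or tipped over (over 0.6 rad) (contact force between short_jar and bench_scale above 30 N or angle between short_jar's own z axis and vertical above 0.6 rad).
It fails at once if the tall jar, marker, tape roll or calculator moved over 20 mm, or the tall jar tipped (distance of any of tall_jar, marker, tape_roll, calculator from where it was at the start of the episode above 0.02 m or angle between tall_jar's own z axis and vertical above 0.3 rad).
It also fails if it takes over 54 s, if anything falls off the work surface, if the arm or the gripper's body presses on something with over 40 N, if the wrist force passes 120 N, or if a joint passes its speed limit or range.

## Working session

There is one attempt and no reset: what is moved stays moved. The work goes in short steps, Python scripts to look and compute and a shell command to move; the robot and the scene stay as the last step left them, time stands still between calls to the robot, and variables do not carry over. Pictures are saved under pics/ and viewed, at most 10 in all, crops included, and the job is handed in when it is done.

```bash
mkdir -p pics; python3 - <<'E'
from plant import ctrl
import cv2,numpy as np
s=ctrl.get_state();print({k:np.round(v,3) for k,v in s.items()})
for n in("top","scene"):
    c=ctrl.read_camera(n);cv2.imwrite(f"pics/{n}.png",c["img"][...,::-1]);np.savez(n+".npz",**c)
    print(n,c["camera_matrix"].tolist(),c["xyz"],np.round(c["rotation"],3).tolist(),[k for k in c])
E
```

```text
{'time': np.float64(0.0), 'qpos': array([-1.306,  0.287,  1.578,  0.   ,  1.279, -0.15 ]), 'dq': array([ 0.001,  0.   ,  0.   ,  0.001, -0.001, -0.002]), 'joint_efforts': array([ 0.0000e+00, -4.0598e+01, -2.9263e+01, -0.0000e+00,  6.0000e-03,
        0.0000e+00]), 'eef_pos': array([ 0.272, -0.617,  0.23 ]), 'tcp_rot': array([ 0.979,  0.206, -0.   , -0.001]), 'contact_force': array([-0.508, -0.194, -0.635]), 'wrist_torque': array([0.032, 0.018, 0.042]), 'finger_force': np.float64(0.0), 'opening': np.float64(1.001)}
top [[433.04008067383506, 0.0, 317.0969793173359], [0.0, 433.04008067383506, 194.99674179462244], [0.0, 0.0, 1.0]] [0.47876034 0.12675949 1.15014257] [-0.036, 0.051, 0.708, -0.704] ['img', 'depth', 'camera_matrix', 'xyz', 'rotation']
scene [[410.0366020739514, 0.0, 316.6657844201152], [0.0, 410.0366020739514, 200.51723931822207], [0.0, 0.0, 1.0]] [ 0.81169236 -0.53957731  0.87610583] [0.341, 0.05, 0.161, 0.925] ['img', 'depth', 'camera_matrix', 'xyz', 'rotation']
```

View pics/top.png

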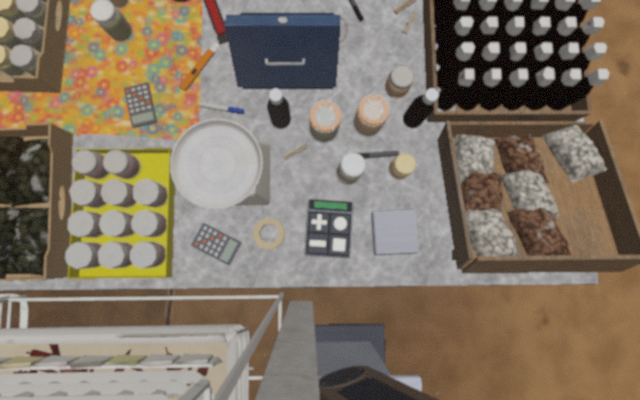

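View pics/scene.png

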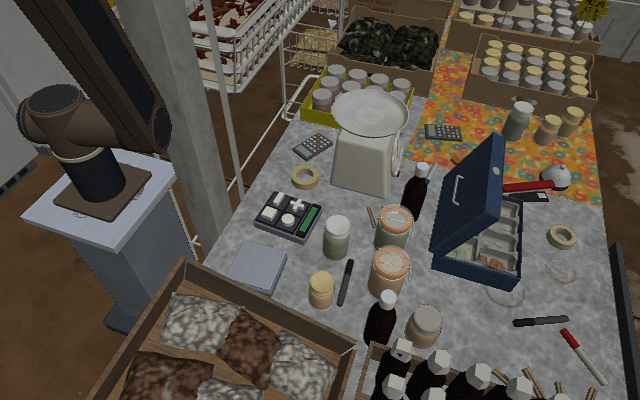

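The top view shows the console at (330,228), with cross (318,221), round (340,224), bar (317,243) and square (339,244). It also shows the scale at (396,232), the short jar's yellow lid at (403,165) and the tall jar at (351,167). The wooden crate on the right stands close to the scale.

```bash
cat >h.py <<'E'
import numpy as np,cv2
from scipy.spatial.transform import Rotation as R
def pose(c):return R.from_quat(c["rotation"]).as_matrix(),np.array(c["xyz"])
def ray(c,uv,z,Rm=None,t=None):
    if Rm is None:Rm,t=pose(c)
    K=c["camera_matrix"];uv=np.atleast_2d(uv).astype(float)
    d=np.c_[(uv[:,0]-K[0,2])/K[0,0],-(uv[:,1]-K[1,2])/K[1,1],-np.ones(len(uv))]@Rm.T
    return t+d*((z-t[2])/d[:,2])[:,None]
def cloud(c,Rm=None,t=None):
    if Rm is None:Rm,t=pose(c)
    K=c["camera_matrix"];v,u=np.mgrid[:400,:640];d=c["depth"]
    p=np.stack([(u-K[0,2])/K[0,0]*d,-(v-K[1,2])/K[1,1]*d,-d],-1)
    return p@Rm.T+t
E
python3 - <<'E'
from h import *
c=dict(np.load("top.npz"));P=cloud(c);im=c["img"].astype(int);hsv=cv2.cvtColor(c["img"],cv2.COLOR_RGB2HSV)
print("table z",np.median(P[200:215,420:440,2]),"scale z",np.median(P[225:240,385:405,2]))
def comps(m,z,lo,box,tag):
    k=np.zeros((400,640),np.uint8);x0,y0,x1,y1=box;k[y0:y1,x0:x1]=m[y0:y1,x0:x1]
    for q in cv2.findContours(k,cv2.RETR_EXTERNAL,cv2.CHAIN_APPROX_NONE)[0]:
        if cv2.contourArea(q)<lo:continue
        (cx,cy),wh,a=cv2.minAreaRect(q)
        print(tag,np.round((cx,cy,*wh,a),1),np.round(ray(c,(cx,cy),z),4)[0], "corn",np.round(ray(c,cv2.boxPoints(((cx,cy),wh,a)),z)[:,:2],3).tolist())
g=im.min(2)
comps(g>170,.05,30,(305,200,355,258),"key")
comps(g<100,.03,500,(295,190,365,265),"console")
comps((P[...,2]>.03)&(P[...,2]<.055),.04,500,(368,200,425,262),"scale")
comps((hsv[...,1]>70)&(g>60)&(im[...,0]>150),.092,50,(385,145,425,182),"short")
comps(P[...,2]>.085,.122,50,(335,148,370,185),"tall")
comps(P[...,2]>.075,.092,50,(385,145,425,182),"shortdepth")
# crate
q=P[120:270,440:470].reshape(-1,3);q=q[q[:,2]>.04];print("crate ymax",q[:,1].max(),"zmax",np.percentile(q[:,2],99))
s=dict(np.load("scene.npz"));S=cloud(s)
h2=cv2.cvtColor(s["img"],cv2.COLOR_RGB2HSV);m=np.zeros((400,640),bool);m[265:312,303:340]=1
for (a,b,cc,d,z) in ((303,265,340,312,.09),(320,210,355,262,.119)):
    q=S[b:d,a:cc].reshape(-1,3);q=q[(q[:,2]>z-.006)&(q[:,2]<z+.01)];print("scene jar",np.round(q.mean(0),4),np.round(q.min(0),3),np.round(q.max(0),3))
E
```

```text
table z -4.751658805968173e-05 scale z 0.04036265658369431
key [317.5 242.7  15.2   5.7   5.2] [0.4935 0.1038 0.05  ] corn [[0.488, 0.124], [0.502, 0.122], [0.499, 0.084], [0.484, 0.085]]
key [338.5 244.   12.   11.   90. ] [0.4899 0.0507 0.05  ] corn [[0.505, 0.064], [0.505, 0.037], [0.475, 0.037], [0.475, 0.065]]
key [340.  223.   11.3  11.3  45. ] [0.5429 0.0461 0.05  ] corn [[0.543, 0.066], [0.563, 0.046], [0.543, 0.026], [0.523, 0.046]]
key [318.7 221.7  11.3  10.7  49.4] [0.5466 0.1003 0.05  ] corn [[0.549, 0.12], [0.566, 0.099], [0.544, 0.081], [0.527, 0.102]]
console [328.4 228.1  43.3  55.3   3.4] [0.5312 0.0748 0.03  ] corn [[0.464, 0.135], [0.607, 0.126], [0.599, 0.013], [0.457, 0.024]]
scale [395.8 231.4  43.9  43.6  87.3] [ 0.521  -0.0977  0.04  ] corn [[0.575, -0.04], [0.58, -0.153], [0.467, -0.155], [0.463, -0.043]]
tall [352.3 165.8  25.5  27.6  45. ] [0.6769 0.0198 0.122 ] corn [[0.675, 0.065], [0.723, 0.017], [0.679, -0.026], [0.631, 0.022]]
shortdepth [404.5 163.5  21.   21.   90. ] [ 0.6879 -0.114   0.092 ] corn [[0.715, -0.088], [0.715, -0.141], [0.661, -0.139], [0.661, -0.087]]
crate ymax 0.12675949149835058 zmax 0.20372038376619084
scene jar [ 0.6892 -0.1195  0.0914] [ 0.663 -0.144  0.084] [ 0.715 -0.093  0.096]
scene jar [0.681  0.0147 0.1215] [ 0.652 -0.012  0.113] [0.71  0.047 0.126]
```

```bash
python3 - <<'E'
from h import *
for n in("top","scene"):
    P=cloud(dict(np.load(n+".npz"))).reshape(-1,3)
    def st(l,b):
        q=P[np.all((P>b[0])&(P<b[1]),1)]
        if len(q)>5:print(n,l,len(q),np.round(np.percentile(q,[1,99],0),3).tolist())
    for z in(.05,.2,.4,.6,.8):st(f"post z{z}",((0.0,.03,z),(.42,.35,z+.2)))
    st("crate",((.4,-.6,.02),(.8,-.19,.4)))
    st("crate edge",((.45,-.26,.02),(.75,-.17,.4)))
    st("behind jar",((.73,-.25,.02),(.85,.1,.4)))
from plant import ctrl
q=ctrl.get_state()["tcp_rot"];print(R.from_quat(q).as_matrix().round(3))
M=R.from_quat(q).as_matrix()
for nm,p in(("above round",(.5429,.0461,.10)),):print(nm,(M.T@(np.array(p)-ctrl.get_state()["eef_pos"])*100).round(2))
E
```

```text
top post z0.05 2514 [[0.191, 0.036, 0.057], [0.326, 0.346, 0.249]]
top post z0.2 5568 [[0.199, 0.033, 0.206], [0.346, 0.347, 0.4]]
top post z0.4 3128 [[0.258, 0.114, 0.4], [0.351, 0.347, 0.599]]
top post z0.6 3017 [[0.303, 0.244, 0.601], [0.351, 0.349, 0.709]]
top crate 23529 [[0.425, -0.594, 0.032], [0.795, -0.22, 0.233]]
top crate edge 2759 [[0.452, -0.26, 0.04], [0.746, -0.22, 0.232]]
top behind jar 3383 [[0.735, -0.247, 0.023], [0.849, 0.098, 0.194]]
scene post z0.05 4090 [[0.052, 0.035, 0.052], [0.324, 0.33, 0.249]]
scene post z0.2 7874 [[0.021, 0.033, 0.204], [0.344, 0.341, 0.399]]
scene post z0.4 4350 [[0.165, 0.032, 0.4], [0.334, 0.263, 0.517]]
scene crate 24445 [[0.432, -0.469, 0.032], [0.792, -0.224, 0.233]]
scene crate edge 4587 [[0.452, -0.259, 0.035], [0.747, -0.222, 0.232]]
scene behind jar 5219 [[0.733, -0.248, 0.025], [0.849, 0.094, 0.195]]
[[ 0.915  0.403 -0.001]
 [ 0.403 -0.915  0.002]
 [ 0.    -0.002 -1.   ]]
above round [ 51.53 -49.75  13.13]
```

```bash
python3 - <<'E'
from h import *
P=cloud(dict(np.load("top.npz")))
for v in(290,300,310,325,340,360,380,398):print(v,[tuple(np.round(P[v,u],2).tolist()) for u in(255,270,280,290,300,308,316,330)])
P=cloud(dict(np.load("scene.npz")))
print("scene")
for v in(10,60,120,180,220):print(v,[tuple(np.round(P[v,u],2).tolist()) for u in(130,150,165,180,195,205,215,225,240)])
q=cloud(dict(np.load("top.npz")))[:,430:].reshape(-1,3);q=q[(q[:,1]<-.19)&(q[:,1]>-.75)&(q[:,0]>.35)]
for x in np.arange(.4,.8,.05):
    w=q[abs(q[:,0]-x)<.025];print(round(x,2),"zmax",w[:,2].max().round(3),"ymax z>.03",w[w[:,2]>.03][:,1].max().round(3))
E
```

```text
290 [(0.3, 0.36, -0.75), (0.3, 0.29, -0.75), (0.3, 0.25, -0.74), (0.3, 0.21, -0.75), (0.3, 0.16, -0.75), (0.3, 0.13, -0.74), (0.3, 0.1, -0.74), (0.3, 0.03, -0.74)]
300 [(0.26, 0.36, -0.75), (0.26, 0.29, -0.74), (0.29, 0.23, -0.5), (0.26, 0.21, -0.74), (0.26, 0.16, -0.74), (0.26, 0.13, -0.75), (0.26, 0.1, -0.75), (0.26, 0.04, -0.74)]
310 [(0.22, 0.36, -0.75), (0.3, 0.24, -0.17), (0.24, 0.24, -0.59), (0.26, 0.19, -0.45), (0.26, 0.16, -0.44), (0.26, 0.13, -0.44), (0.22, 0.1, -0.73), (0.22, 0.04, -0.75)]
325 [(0.16, 0.36, -0.75), (0.16, 0.29, -0.74), (0.18, 0.24, -0.59), (0.26, 0.18, -0.14), (0.26, 0.15, -0.14), (0.26, 0.13, -0.13), (0.17, 0.1, -0.65), (0.17, 0.04, -0.65)]
340 [(0.3, 0.24, 0.24), (0.1, 0.29, -0.75), (0.26, 0.2, 0.07), (0.26, 0.17, 0.07), (0.26, 0.15, 0.07), (0.26, 0.13, 0.07), (0.11, 0.1, -0.65), (0.11, 0.04, -0.64)]
360 [(0.02, 0.35, -0.74), (0.26, 0.2, 0.25), (0.26, 0.18, 0.26), (0.26, 0.16, 0.26), (0.26, 0.14, 0.26), (0.26, 0.13, 0.26), (0.26, 0.11, 0.26), (0.11, 0.06, -0.34)]
380 [(-0.07, 0.35, -0.75), (0.26, 0.19, 0.39), (0.26, 0.18, 0.39), (0.26, 0.16, 0.39), (0.26
[... 746 characters left out ...]
17, -0.75), (0.28, 0.23, 0.15), (-0.28, 1.22, -0.74)]
180 [(0.06, 0.04, 0.01), (0.1, 0.07, -0.0), (0.14, 0.09, 0.0), (0.17, 0.11, -0.01), (0.23, 0.11, 0.01), (0.26, 0.12, 0.01), (0.26, 0.16, -0.03), (-0.12, 0.73, -0.74), (0.29, 0.24, -0.09)]
220 [(0.14, -0.07, -0.0), (0.11, 0.01, -0.11), (0.11, 0.06, -0.17), (-0.02, 0.24, -0.44), (0.18, 0.11, -0.2), (0.22, 0.11, -0.18), (0.26, 0.11, -0.16), (0.26, 0.16, -0.23), (0.41, 0.03, 0.0)]
0.4 zmax 0.147 ymax z>.03 -0.231
0.45 zmax 0.237 ymax z>.03 -0.219
0.5 zmax 0.21 ymax z>.03 -0.219
0.55 zmax 0.191 ymax z>.03 -0.219
0.6 zmax 0.176 ymax z>.03 -0.219
0.65 zmax 0.159 ymax z>.03 -0.219
0.7 zmax 0.147 ymax z>.03 -0.219
0.75 zmax 0.139 ymax z>.03 -0.219
```

```bash
python3 -m pendant '[{"dz":-6},{"dx":3,"dy":-3,"dz":-7,"twist":5},{"dx":7,"dy":-6.5,"dz":-7,"twist":9},{"dx":11.5,"dy":-10.5,"dz":-7,"twist":13},{"dx":16,"dy":-14.7,"dz":-7,"twist":17},{"dx":20.5,"dy":-18.8,"dz":-7,"twist":21},{"dx":25,"dy":-23,"dz":-7,"twist":25},{"dx":29.5,"dy":-27,"dz":-7,"twist":29},{"dx":33,"dy":-30,"dz":-7,"twist":29},{"dx":33,"dy":-30,"dz":-7,"twist":29}]' 0 30
python3 - <<'E'
from plant import ctrl
from h import *
s=ctrl.get_state();print(s["qpos"].round(4),s["eef_pos"].round(4))
for n in("top","scene"):
    c=ctrl.read_camera(n);cv2.imwrite(f"pics/{n}2.png",c["img"][...,::-1]);np.savez(n+"2.npz",**c)
E
```

```text
[-1.306   0.2871  1.5781 -0.      1.2786 -0.15  ] [ 0.2719 -0.6172  0.2301]$[0]: bad value
```

View pics/scene2.png

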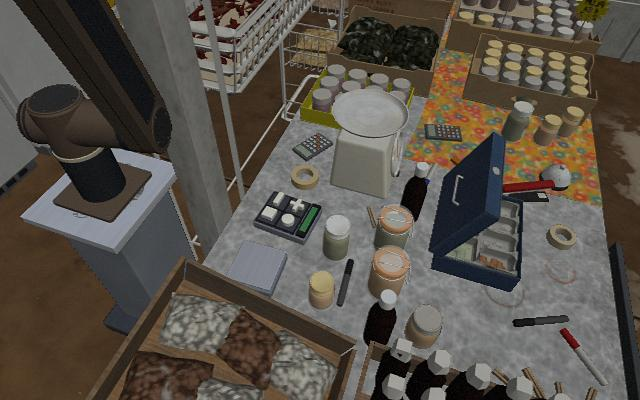

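View pics/top2.png

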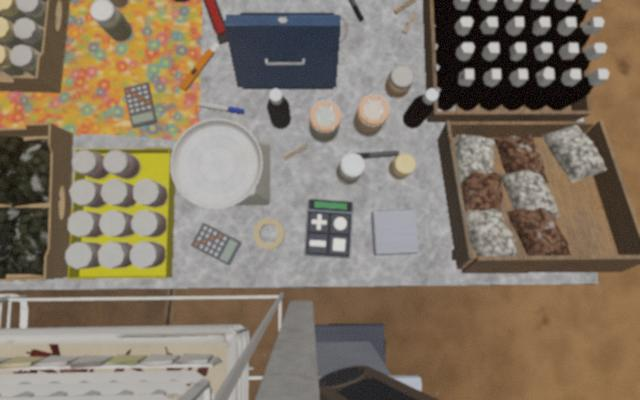

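The move was refused because each row needs all its keys, so both pictures are unchanged. They do show the upper arm, offset to the left of the shoulder, close to the post at (170,100). I'll watch that clearance.

```bash
python3 -m pendant '[{"dx":0,"dy":0,"dz":-6,"twist":0},{"dx":3,"dy":-3,"dz":-7,"twist":5},{"dx":7,"dy":-6.5,"dz":-7,"twist":9},{"dx":11.5,"dy":-10.5,"dz":-7,"twist":13},{"dx":16,"dy":-14.7,"dz":-7,"twist":17},{"dx":20.5,"dy":-18.8,"dz":-7,"twist":21},{"dx":25,"dy":-23,"dz":-7,"twist":25},{"dx":29.5,"dy":-27,"dz":-7,"twist":29},{"dx":33,"dy":-30,"dz":-7,"twist":29},{"dx":33,"dy":-30,"dz":-7,"twist":29}]' 0 30
python3 - <<'E'
from plant import ctrl
from h import *
s=ctrl.get_state();print(s["qpos"].round(4).tolist(),s["eef_pos"].round(4))
for n in("top","scene"):
    c=ctrl.read_camera(n);cv2.imwrite(f"pics/{n}2.png",c["img"][...,::-1]);np.savez(n+"2.npz",**c)
E
```

```text
time: 1.45
eef_pos: [0.4539, -0.2076, 0.3014]
tcp_rot: [0.999, -0.043, 0.0, -0.0]
contact_force: [0.1, 0.1, 0.1]
opening: 0.0
finger_force: 0.0
[-0.6327, -0.1582, 1.9168, 0.0003, 1.3829, 1.0244] [ 0.4539 -0.2076  0.3014]
```

```bash
python3 - <<'E'
import cv2,numpy as np
a=cv2.imread("pics/scene2.png");b=cv2.imread("pics/top2.png")
cv2.imwrite("pics/both2.png",np.vstack([a[:300],b[140:]])[:, :])
from h import *
q1=-.6327;f=np.array([np.cos(q1),np.sin(q1)]);l=np.array([-f[1],f[0]])
for n in("top2","scene2"):
    c=dict(np.load(n+".npz"));o=dict(np.load(n[:-1]+".npz"));P=cloud(c)
    m=(np.abs(c["depth"]-o["depth"])>.02)&(c["depth"]>0)
    p=P[m];p=p[p[:,2]>.1];F=p[:,:2]@f;L=p[:,:2]@l
    for z in np.arange(.1,1,.1):
        k=(abs(p[:,2]-z)<.05)
        for lo,hi in((-.2,.2),(.2,.7)):
            kk=k&(F>lo)&(F<hi)
            if kk.sum()>20:print(n,round(z,1),(lo,hi),kk.sum(),"F",np.percentile(F[kk],[1,99]).round(3),"L",np.percentile(L[kk],[1,99]).round(3))
    q=P.reshape(-1,3);k=(q[:,0]>.1)&(q[:,0]<.3)&(q[:,1]>.09)&(q[:,1]<.22);print("post zmax",q[k][:,2].max())
E
```

```text
top2 0.1 (0.2, 0.7) 29 F [0.276 0.695] L [0.025 1.299]
top2 0.2 (0.2, 0.7) 53 F [0.26  0.687] L [0.047 0.802]
top2 0.4 (0.2, 0.7) 480 F [0.45  0.507] L [0.108 0.157]
top2 0.5 (0.2, 0.7) 1047 F [0.381 0.522] L [0.06 0.16]
top2 0.6 (-0.2, 0.2) 29 F [-0.012  0.133] L [0.371 0.602]
top2 0.6 (0.2, 0.7) 16766 F [0.267 0.52 ] L [0.049 0.159]
post zmax 0.48465849762558755
scene2 0.1 (-0.2, 0.2) 21 F [-0.164  0.192] L [0.027 1.834]
scene2 0.1 (0.2, 0.7) 84 F [0.206 0.7  ] L [-0.111  1.759]
scene2 0.2 (-0.2, 0.2) 541 F [0.036 0.073] L [-0.083  0.216]
scene2 0.2 (0.2, 0.7) 50 F [0.267 0.682] L [-0.095  1.623]
scene2 0.3 (-0.2, 0.2) 548 F [-0.064  0.094] L [-0.083  0.482]
scene2 0.3 (0.2, 0.7) 273 F [0.485 0.514] L [0.084 0.128]
scene2 0.4 (0.2, 0.7) 2121 F [0.467 0.529] L [0.046 0.152]
scene2 0.5 (0.2, 0.7) 3772 F [0.403 0.529] L [0.045 0.15 ]
scene2 0.6 (0.2, 0.7) 12077 F [0.309 0.529] L [0.044 0.153]
post zmax 0.5206095877860769
```

View pics/both2.png

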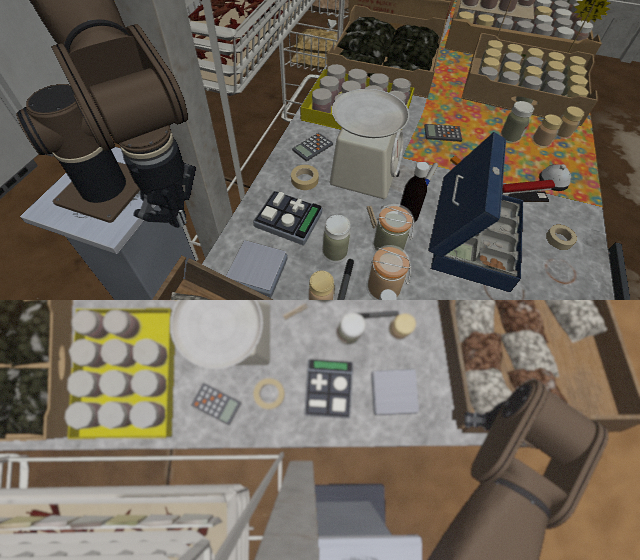

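```bash
python3 - <<'E'
from h import *
for n in("scene","scene2"):
    P=cloud(dict(np.load(n+".npz"))).reshape(-1,3)
    for z0,z1 in((-.4,-.1),(-.1,-.02),(.02,.1),(.1,.2),(.2,.3),(.3,.4),(.4,.6)):
        k=(P[:,2]>z0)&(P[:,2]<z1)&(abs(P[:,1]-.113)<.006)&(P[:,0]>.05)&(P[:,0]<.3)
        q=P[k]
        if len(q)>5:print(n,z0,z1,len(q),"x range y=.113 face",np.percentile(q[:,0],[1,10,50,99]).round(3))
    k=(P[:,0]>.0)&(P[:,0]<.3)&(P[:,1]>-.15)&(P[:,1]<.104)&(P[:,2]>.02)&(P[:,2]<.6)
    q=P[k];q1=-1.306 if n=="scene" else -.6327
    F=q[:,0]*np.cos(q1)+q[:,1]*np.sin(q1);L=-q[:,0]*np.sin(q1)+q[:,1]*np.cos(q1)
    for z in np.arange(.05,.6,.05):
        k=abs(q[:,2]-z)<.025
        if k.sum()>10:print(n,"arm z",round(z,2),k.sum(),"F",np.percentile(F[k],[1,99]).round(3),"L",np.percentile(L[k],[1,50,99]).round(3))
E
```

```text
scene -0.4 -0.1 1145 x range y=.113 face [0.108 0.165 0.203 0.261]
scene -0.1 -0.02 494 x range y=.113 face [0.112 0.172 0.213 0.26 ]
scene 0.02 0.1 593 x range y=.113 face [0.165 0.174 0.215 0.26 ]
scene 0.1 0.2 707 x range y=.113 face [0.171 0.191 0.227 0.261]
scene 0.2 0.3 665 x range y=.113 face [0.207 0.213 0.236 0.261]
scene 0.3 0.4 1098 x range y=.113 face [0.18  0.195 0.227 0.26 ]
scene 0.4 0.6 2152 x range y=.113 face [0.165 0.176 0.218 0.26 ]
scene arm z 0.05 630 F [-0.026  0.063] L [-0.014  0.042  0.063]
scene arm z 0.1 698 F [-0.028  0.062] L [-0.013  0.043  0.062]
scene arm z 0.15 715 F [-0.016  0.063] L [-0.014  0.039  0.062]
scene arm z 0.2 1007 F [-0.04   0.062] L [-0.013  0.053  0.234]
scene arm z 0.25 2147 F [-0.038  0.073] L [-0.011  0.119  0.234]
scene arm z 0.3 2768 F [-0.042  0.087] L [-0.01   0.069  0.233]
scene arm z 0.35 1126 F [-0.028  0.101] L [0.169 0.23  0.233]
scene arm z 0.4 1310 F [-0.013  0.115] L [0.169 0.23  0.233]
scene arm z 0.45 1562 F [0.004 0.129] L [0.169 0.23  0.233]
scene arm z 0.5 1881 F [0.019 0.143] L [0.168 0.23  0.233]
scene arm z 0.55 
[... 184 characters left out ...]
2 0.02 0.1 236 x range y=.113 face [0.208 0.218 0.246 0.261]
scene2 0.1 0.2 552 x range y=.113 face [0.202 0.21  0.235 0.261]
scene2 0.2 0.3 125 x range y=.113 face [0.204 0.215 0.247 0.26 ]
scene2 0.3 0.4 149 x range y=.113 face [0.24  0.247 0.257 0.261]
scene2 0.4 0.6 1564 x range y=.113 face [0.168 0.181 0.232 0.26 ]
scene2 arm z 0.05 622 F [0.014 0.064] L [-0.048  0.005  0.059]
scene2 arm z 0.1 703 F [0.013 0.064] L [-0.048  0.005  0.06 ]
scene2 arm z 0.15 698 F [0.026 0.065] L [-0.049 -0.     0.055]
scene2 arm z 0.2 741 F [0.037 0.063] L [-0.062 -0.005  0.038]
scene2 arm z 0.25 1076 F [0.045 0.062] L [-0.071 -0.019  0.038]
scene2 arm z 0.3 1160 F [-0.018  0.062] L [-0.052  0.002  0.043]
```

The upper arm had to sweep past the post and the pose was reached normally, so I'm continuing to a hover above the round key.

```bash
python3 -m pendant '[{"dx":1,"dy":-5.5,"dz":0,"twist":0},{"dx":2.5,"dy":-11,"dz":0,"twist":0},{"dx":4,"dy":-16.5,"dz":2,"twist":0},{"dx":5.5,"dy":-21.5,"dz":5,"twist":0},{"dx":6.7,"dy":-26,"dz":9,"twist":0},{"dx":6.7,"dy":-26,"dz":14,"twist":0},{"dx":6.7,"dy":-26,"dz":18,"twist":0},{"dx":6.7,"dy":-26,"dz":18,"twist":0}]' 0 30
cat >w.py <<'E'
from plant import ctrl
from h import *
def wrist(name):
    s=ctrl.get_state();c=ctrl.read_camera("wrist");cv2.imwrite(f"pics/{name}.png",c["img"][...,::-1])
    T=np.eye(4);T[:3,:3]=R.from_quat(s["tcp_rot"]).as_matrix();T[:3,3]=s["eef_pos"];T=T@c["tool_from_camera"]
    return s,c,T[:3,:3],T[:3,3]
def need(s,p):return (R.from_quat(s["tcp_rot"]).as_matrix().T@(np.array(p)-s["eef_pos"])*100).round(2)
E
python3 - <<'E'
from w import *
s,c,Rm,t=wrist("w1");print(s["eef_pos"],s["qpos"].round(3),s["joint_efforts"].round(1))
g=(c["img"].min(2)>150).astype(np.uint8)
for q in cv2.findContours(g,cv2.RETR_EXTERNAL,cv2.CHAIN_APPROX_NONE)[0]:
    if cv2.contourArea(q)<300:continue
    r=cv2.minAreaRect(q);print(np.round(r[0]+r[1],1),ray(c,r[0],.05,Rm,t).round(4),cv2.contourArea(q))
for n,p in(("round",(.5429,.0461,.044)),("square",(.4899,.0507,.044))):print(n,need(s,p))
E
```

```text
time: 2.55
eef_pos: [0.5409, 0.0414, 0.1173]
tcp_rot: [0.999, -0.047, -0.004, -0.0]
contact_force: [0.3, 0.9, -0.4]
opening: -0.003
finger_force: 0.0
[0.5408632  0.04142439 0.11731267] [-0.111  0.126  1.988 -0.     1.037  1.554] [  0.1 -30.1 -25.4   0.   -0.1  -0. ]
[240.5 276.5  25.   57. ] [[0.4975 0.1031 0.05  ]] 1011.5
[313.3 207.2  47.4  49.5] [[0.5442 0.0463 0.05  ]] 1828.5
[234.4 207.5  49.6  51. ] [[0.549 0.099 0.05 ]] 1640.5
[319.5 189.5 639.  379. ] [[0.556 0.041 0.05 ]] 160847.5
round [ 0.23 -0.49  7.33]
square [-5.09 -0.45  7.38]
```

View pics/w1.png

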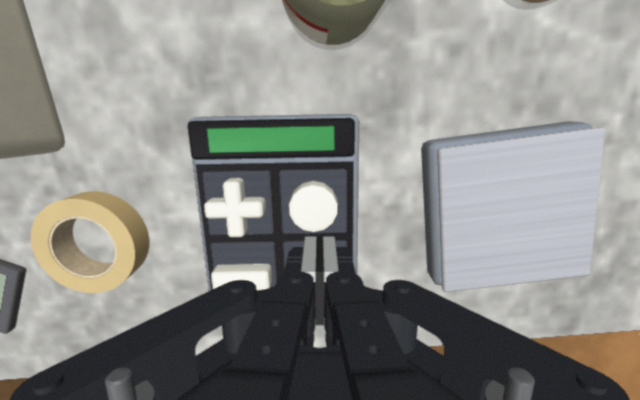

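Wrist view: round key at (313,207), cross (234,207), bar (241,277), with the shut fingers ending just below the round key at (320,240). The positions agree with the top view, so I'll press the round key.

```bash
python3 -m pendant '[{"dx":0.3,"dy":-0.5,"dz":3,"twist":0},{"dx":0.3,"dy":-0.5,"dz":5.5,"twist":0},{"dx":0.3,"dy":-0.5,"dz":6.6,"twist":0},{"dx":0.3,"dy":-0.5,"dz":7.1,"twist":0},{"dx":0.3,"dy":-0.5,"dz":7.3,"twist":0},{"dx":0.3,"dy":-0.5,"dz":7.3,"twist":0}]'; python3 - <<'E'
from w import *
s=ctrl.get_state();print(s["eef_pos"],s["contact_force"])
E
```

```text
time: 3.35
eef_pos: [0.5481, 0.0469, 0.0496]
tcp_rot: [0.999, -0.046, 0.001, 0.0]
contact_force: [-0.6, -0.1, 2.1]
opening: -0.005
finger_force: 0.8
[0.54809964 0.04693578 0.04963873] [-0.56499195 -0.07871427  2.05370057]
```

```bash
python3 -m pendant '[{"dx":-0.3,"dy":0,"dz":0.3,"twist":0},{"dx":-0.3,"dy":0,"dz":0.5,"twist":0},{"dx":-0.3,"dy":0,"dz":0.5,"twist":0}]'
```

```text
time: 3.72
eef_pos: [0.5455, 0.0475, 0.0444]
tcp_rot: [0.999, -0.046, 0.002, 0.0]
contact_force: [2.5, 0.0, 5.1]
opening: -0.003
finger_force: 2.3
```

```bash
python3 -m pendant '[{"dx":0,"dy":0,"dz":0.1,"twist":0},{"dx":0,"dy":0,"dz":0.1,"twist":0},{"dx":0,"dy":0,"dz":-4,"twist":0},{"dx":0,"dy":0,"dz":-10,"twist":0},{"dx":0,"dy":0,"dz":-15.5,"twist":0},{"dx":3,"dy":4,"dz":-16,"twist":0},{"dx":6,"dy":8,"dz":-16,"twist":0},{"dx":9,"dy":12,"dz":-16,"twist":0},{"dx":11.8,"dy":15.3,"dz":-16,"twist":0},{"dx":11.8,"dy":15.3,"dz":-16,"twist":0}]'
python3 -m pendant '[{"dx":0,"dy":0,"dz":0,"twist":0},{"dx":0,"dy":0,"dz":0,"twist":0},{"dx":0,"dy":0,"dz":0,"twist":0},{"dx":0,"dy":0,"dz":0,"twist":0}]' 100
python3 - <<'E'
from w import *
s,c,Rm,t=wrist("w2");print(s["eef_pos"],s["qpos"].round(3))
P=cloud(c,Rm,t);m=((P[...,2]>.078)&(P[...,2]<.11)&(abs(P[...,0]-.688)<.06)&(abs(P[...,1]+.116)<.06)).astype(np.uint8)
for q in cv2.findContours(m,cv2.RETR_EXTERNAL,cv2.CHAIN_APPROX_NONE)[0]:
    if cv2.contourArea(q)<200:continue
    (cx,cy),r=cv2.minEnclosingCircle(q);p=ray(c,(cx,cy),.092,Rm,t)[0];print((cx,cy,r),p, need(s,p))
q=P[m>0];print(q.min(0),q.max(0))
E
```

```text
time: 4.97
eef_pos: [0.6469, -0.1174, 0.2007]
tcp_rot: [0.999, -0.047, -0.003, -0.001]
contact_force: [-0.8, -1.5, 0.1]
opening: -0.002
finger_force: 0.0
time: 5.48
eef_pos: [0.6474, -0.1148, 0.2036]
tcp_rot: [0.999, -0.045, 0.0, -0.0]
contact_force: [-0.2, -0.6, 0.9]
opening: 0.844
finger_force: 0.0
[ 0.64741478 -0.11481757  0.20358918] [-0.33   0.271  1.648  0.     1.223  1.332]
(317.2696228027344, 142.531494140625, 33.955631256103516) [ 0.68968935 -0.116002    0.092     ] [ 4.22 -0.26 11.16]
[ 0.66287376 -0.14152177  0.07800168] [ 0.71491206 -0.08979857  0.09410409]
```

View pics/w2.png

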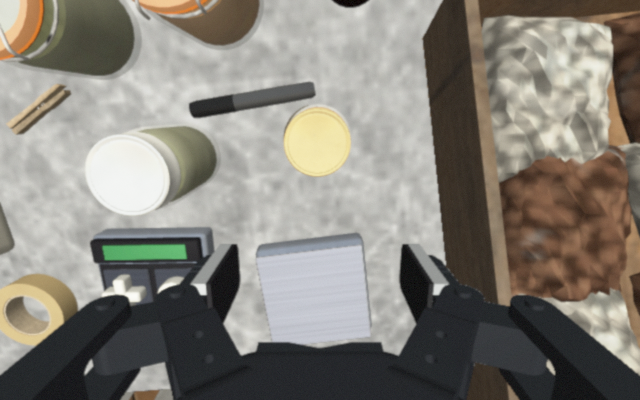

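Wrist view: the yellow lid is at (317,143), right ahead of the open fingers, with the marker just behind it at (190–315, 85–110). I'll go down and grip the body.

```bash
python3 -m pendant '[{"dx":4.2,"dy":-0.1,"dz":0,"twist":0},{"dx":4.2,"dy":-0.1,"dz":5,"twist":0},{"dx":4.2,"dy":-0.1,"dz":10,"twist":0},{"dx":4.2,"dy":-0.1,"dz":14,"twist":0},{"dx":4.2,"dy":-0.1,"dz":17.2,"twist":0},{"dx":4.2,"dy":-0.1,"dz":17.2,"twist":0},{"dx":4.2,"dy":-0.1,"dz":17.2,"twist":0}]' 100 && python3 -m pendant '[{"dx":0,"dy":0,"dz":0,"twist":0},{"dx":0,"dy":0,"dz":0,"twist":0},{"dx":0,"dy":0,"dz":0,"twist":0},{"dx":0,"dy":0,"dz":0,"twist":0},{"dx":0,"dy":0,"dz":0,"twist":0},{"dx":0,"dy":0,"dz":0,"twist":0}]' 0 30
```

```text
time: 6.4
eef_pos: [0.6906, -0.1187, 0.033]
tcp_rot: [0.999, -0.046, 0.001, 0.0]
contact_force: [0.5, -0.8, -0.0]
opening: 1.003
finger_force: 0.0
time: 7.15
eef_pos: [0.6911, -0.1184, 0.0341]
tcp_rot: [0.999, -0.046, 0.002, 0.0]
contact_force: [-0.9, 2.7, 6.0]
opening: 0.643
finger_force: 32.3
```

```bash
python3 -m pendant '[{"dx":0,"dy":0,"dz":-2,"twist":0},{"dx":0,"dy":0,"dz":-5,"twist":0},{"dx":0,"dy":0,"dz":-8,"twist":0},{"dx":-3.5,"dy":-0.1,"dz":-8,"twist":0},{"dx":-7.5,"dy":-0.3,"dz":-8,"twist":0},{"dx":-11.5,"dy":-0.4,"dz":-8,"twist":0},{"dx":-15,"dy":-0.5,"dz":-8,"twist":0},{"dx":-17,"dy":-0.5,"dz":-8,"twist":0},{"dx":-17,"dy":-0.5,"dz":-8,"twist":0},{"dx":-17,"dy":-0.5,"dz":-8,"twist":0}]'
python3 - <<'E'
from plant import ctrl
from h import *
s=ctrl.get_state();print(s["eef_pos"],s["contact_force"],s["opening"])
c=ctrl.read_camera("scene");cv2.imwrite("pics/s3.png",c["img"][...,::-1])
P=cloud(c)
# plate corners again via scene: depth in height band
m=(P[...,2]>.034)&(P[...,2]<.046)&(abs(P[...,0]-.52)<.075)&(abs(P[...,1]+.098)<.075);q=P[m];print("plate",np.percentile(q,[1,99],0).round(3))
h=cv2.cvtColor(c["img"],cv2.COLOR_RGB2HSV)
m=(h[...,0]>15)&(h[...,0]<35)&(h[...,1]>60)&(h[...,2]>120)&(P[...,2]>.1)&(P[...,2]<.2)&(abs(P[...,0]-.52)<.08);q=P[m];print(len(q),q.min(0) if len(q) else 0,q.max(0) if len(q) else 0)
E
```

```text
time: 8.4
eef_pos: [0.5214, -0.0982, 0.1119]
tcp_rot: [0.999, -0.046, 0.001, 0.0]
contact_force: [1.0, 0.1, -3.9]
opening: 0.644
finger_force: 32.8
[ 0.5213505  -0.09815867  0.11185116] [ 0.96102104  0.06682406 -3.90953166] 0.644197100993868
plate [[ 0.47  -0.154  0.038]
 [ 0.576 -0.046  0.044]]
347 [ 0.44118532 -0.35130472  0.10251853] [0.54949216 0.74957987 0.17236959]
```

View pics/s3.png

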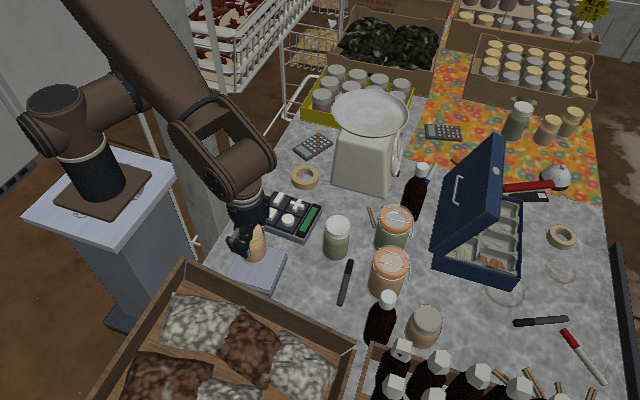

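The scene view shows the jar held upright in the gripper above the plate, around (258,243). I'll lower it gently.

```bash
python3 -m pendant '[{"dx":0.1,"dy":0.2,"dz":1.5,"twist":0},{"dx":0.1,"dy":0.2,"dz":2.7,"twist":0},{"dx":0.1,"dy":0.2,"dz":3.2,"twist":0},{"dx":0.1,"dy":0.2,"dz":3.5,"twist":0},{"dx":0.1,"dy":0.2,"dz":3.7,"twist":0},{"dx":0.1,"dy":0.2,"dz":3.7,"twist":0},{"dx":0.1,"dy":0.2,"dz":3.7,"twist":0}]'
```

```text
time: 9.32
eef_pos: [0.5218, -0.1, 0.0747]
tcp_rot: [0.999, -0.046, 0.0, 0.0]
contact_force: [-0.3, 0.5, -3.8]
opening: 0.648
finger_force: 32.8
```

Not touching yet.

```bash
python3 -m pendant '[{"dx":0,"dy":0,"dz":0.1,"twist":0},{"dx":0,"dy":0,"dz":0.2,"twist":0},{"dx":0,"dy":0,"dz":0.2,"twist":0}]';python3 -m pendant '[{"dx":0,"dy":0,"dz":0.1,"twist":0},{"dx":0,"dy":0,"dz":0.1,"twist":0}]'
```

```text
time: 9.7
eef_pos: [0.5218, -0.1001, 0.0726]
tcp_rot: [0.999, -0.046, 0.0, 0.0]
contact_force: [-0.2, -0.5, -1.2]
opening: 0.648
finger_force: 33.0
time: 9.95
eef_pos: [0.5218, -0.1001, 0.0716]
tcp_rot: [0.999, -0.046, 0.0, 0.0]
contact_force: [1.5, 1.2, -0.6]
opening: 0.642
finger_force: 33.1
```

```bash
python3 -m pendant '[{"dx":0,"dy":0,"dz":0.05,"twist":0},{"dx":0,"dy":0,"dz":0.05,"twist":0},{"dx":0,"dy":0,"dz":0.05,"twist":0},{"dx":0,"dy":0,"dz":0.05,"twist":0},{"dx":0,"dy":0,"dz":0.05,"twist":0},{"dx":0,"dy":0,"dz":0.05,"twist":0}]' 100; python3 -m pendant '[{"dx":0,"dy":0,"dz":-1,"twist":0},{"dx":0,"dy":0,"dz":-4,"twist":0},{"dx":0,"dy":0,"dz":-9,"twist":0},{"dx":0,"dy":0,"dz":-13,"twist":0},{"dx":-3,"dy":0,"dz":-15,"twist":0},{"dx":-6,"dy":0,"dz":-15,"twist":0},{"dx":-6,"dy":0,"dz":-15,"twist":0}]'
python3 - <<'E'
from w import *
s,c,Rm,t=wrist("w3");P=cloud(c,Rm,t);x=P[...,0];y=P[...,1];z=P[...,2]
near=(abs(x-.523)<.09)&(abs(y+.1)<.09)
m=(near&(z>.12)&(z<.145)).astype(np.uint8)
q=max(cv2.findContours(m,0,1)[0],key=cv2.contourArea);(cx,cy),r=cv2.minEnclosingCircle(q)
print("lid",ray(c,(cx,cy),.1305,Rm,t),P[m>0].min(0),P[m>0].max(0))
k=P[near&(z>.03)&(z<.046)];print("plate",np.percentile(k,[1,99],0))
print(s["eef_pos"])
for n,p in(("square",(.4905,.0507,.08)),("bar",(.4955,.1035,.08))):print(n,need(s,p))
E
```

```text
time: 10.7
eef_pos: [0.5215, -0.0999, 0.0708]
tcp_rot: [0.999, -0.046, 0.0, -0.0]
contact_force: [-0.3, -0.2, 0.2]
opening: 0.997
finger_force: 0.0
time: 11.58
eef_pos: [0.4609, -0.0943, 0.2217]
tcp_rot: [0.999, -0.046, 0.001, 0.0]
contact_force: [-0.1, -0.4, 0.3]
opening: 1.002
finger_force: 0.0
lid [[ 0.52046137 -0.09898041  0.1305    ]] [ 0.4939075  -0.12465863  0.12420182] [ 0.54541433 -0.07318832  0.13072276]
plate [[ 0.46698492 -0.15197088  0.03450927]
 [ 0.5756106  -0.04331661  0.03823746]]
[ 0.46090218 -0.09426125  0.22168445]
square [  1.59 -14.71  14.16]
bar [  1.61 -20.02  14.16]
```

View pics/w3.png

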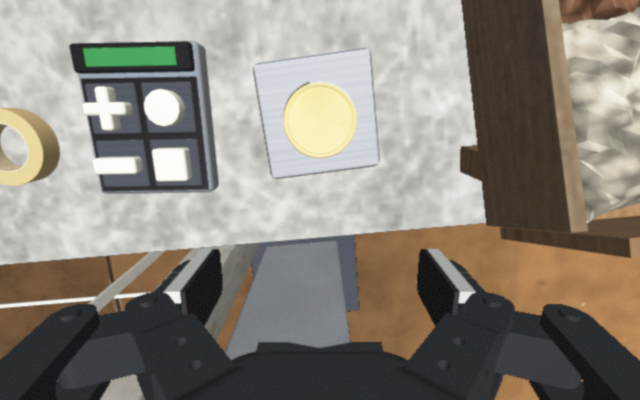

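The wrist view shows the jar standing centred on the plate at (320,120), with the square key at (171,164) and the bar at (117,165). Next is the square key.

```bash
python3 -m pendant '[{"dx":0.5,"dy":-5,"dz":0,"twist":0},{"dx":1,"dy":-10,"dz":0,"twist":0},{"dx":1.6,"dy":-14.7,"dz":2,"twist":0},{"dx":1.6,"dy":-14.7,"dz":6,"twist":0},{"dx":1.6,"dy":-14.7,"dz":11,"twist":0},{"dx":1.6,"dy":-14.7,"dz":14,"twist":0},{"dx":1.6,"dy":-14.7,"dz":14,"twist":0},{"dx":1.6,"dy":-14.7,"dz":14,"twist":0}]' 0 30; python3 - <<'E'
from w import *
s=ctrl.get_state();print(s["eef_pos"],need(s,(.491,.0507,.044)))
E
```

```text
time: 12.62
eef_pos: [0.4926, 0.0504, 0.0821]
tcp_rot: [0.999, -0.046, 0.001, 0.0]
contact_force: [-0.5, -0.3, -0.2]
opening: 0.003
finger_force: 0.0
[0.49260542 0.05036697 0.08205578] [-0.17 -0.02  3.81]
```

```bash
python3 -m pendant '[{"dx":-0.1,"dy":0,"dz":2,"twist":0},{"dx":-0.1,"dy":0,"dz":3,"twist":0},{"dx":-0.1,"dy":0,"dz":3.5,"twist":0},{"dx":-0.1,"dy":0,"dz":3.8,"twist":0},{"dx":-0.1,"dy":0,"dz":3.9,"twist":0},{"dx":-0.1,"dy":0,"dz":3.9,"twist":0},{"dx":-0.1,"dy":0,"dz":3.9,"twist":0}]'
```

```text
time: 13.5
eef_pos: [0.491, 0.0504, 0.044]
tcp_rot: [0.999, -0.046, 0.0, 0.0]
contact_force: [-3.5, -0.5, 10.2]
opening: -0.001
finger_force: 5.1
```

```bash
python3 -m pendant '[{"dx":0,"dy":0,"dz":-2,"twist":0},{"dx":0,"dy":0,"dz":-4,"twist":0},{"dx":0,"dy":0,"dz":-4,"twist":0},{"dx":-0.1,"dy":-3,"dz":-4,"twist":0},{"dx":-0.1,"dy":-5.4,"dz":-4,"twist":0},{"dx":-0.1,"dy":-5.4,"dz":-4,"twist":0},{"dx":-0.1,"dy":-5.4,"dz":-4,"twist":0}]'; python3 - <<'E'
from w import *
s=ctrl.get_state();print(s["eef_pos"],need(s,(.4945,.104,.044)))
E
```

```text
time: 14.38
eef_pos: [0.4936, 0.1041, 0.0811]
tcp_rot: [0.999, -0.046, -0.001, 0.0]
contact_force: [-0.4, 0.2, -0.0]
opening: -0.001
finger_force: 0.0
[0.49358536 0.10407822 0.08111822] [ 0.1  -0.    3.71]
```

```bash
python3 -m pendant '[{"dx":0.1,"dy":0,"dz":2,"twist":0},{"dx":0.1,"dy":0,"dz":2.9,"twist":0},{"dx":0.1,"dy":0,"dz":3.4,"twist":0},{"dx":0.1,"dy":0,"dz":3.7,"twist":0},{"dx":0.1,"dy":0,"dz":3.9,"twist":0},{"dx":0.1,"dy":0,"dz":3.9,"twist":0},{"dx":0.1,"dy":0,"dz":3.9,"twist":0}]'
```

```text
time: 15.25
eef_pos: [0.495, 0.104, 0.044]
tcp_rot: [0.999, -0.045, -0.0, 0.001]
contact_force: [-4.8, -2.3, 8.7]
opening: -0.0
finger_force: 3.9
```

Fully down at about 9 N; now retreat and check before handing in.

```bash
python3 -m pendant '[{"dx":0,"dy":0,"dz":-3,"twist":0},{"dx":0,"dy":0,"dz":-8,"twist":0},{"dx":0,"dy":0,"dz":-13,"twist":0},{"dx":0,"dy":0,"dz":-17,"twist":0},{"dx":0,"dy":0,"dz":-17,"twist":0},{"dx":0,"dy":0,"dz":-17,"twist":0},{"dx":0,"dy":0,"dz":-17,"twist":0},{"dx":0,"dy":0,"dz":-17,"twist":0}]'
python3 - <<'E'
from w import *
s,c,Rm,t=wrist("w4");P=cloud(c,Rm,t);x,y,z=P[...,0],P[...,1],P[...,2]
m=(abs(x-.523)<.06)&(abs(y+.1)<.06)&(z>.12)&(z<.145);print("lid",m.sum(),P[m].min(0) if m.any() else 0,P[m].max(0) if m.any() else 0)
for n,p in(("round",(.544,.0463)),("square",(.491,.0507)),("bar",(.4945,.104)),("cross",(.5475,.0997))):
    k=(np.hypot(x-p[0],y-p[1])<.006);print(n,k.sum(),np.median(z[k]).round(4) if k.any() else None)
print(s["dq"].round(3),s["contact_force"])
E
```

```text
time: 16.25
eef_pos: [0.4943, 0.1043, 0.2113]
tcp_rot: [0.999, -0.046, -0.001, 0.0]
contact_force: [-0.5, -0.1, 0.8]
opening: 0.004
finger_force: 0.0
lid 4668 [ 0.49366379 -0.12026171  0.12001814] [ 0.54583969 -0.07197823  0.13014551]
round 140 0.0505
square 121 0.0503
bar 744 0.2515
cross 141 0.0504
[-0.001 -0.004 -0.009 -0.001  0.001 -0.   ] [-0.54629454 -0.10577497  0.77974695]
```

```bash
python3 -c "
from plant import ctrl
print(ctrl.sign_off())"
```

```text
the job is handed in; nothing more can be done
None
```

The job is handed in after about 16 s of robot time, verdict not shown: round key pressed with the plate empty, short jar released about 2 mm off the plate's middle, then square and bar pressed fully down. At the last look the jar stood upright and the round, square and cross keys were up (the bar was hidden behind the fingers); by my estimate the upper arm may have overlapped the post on the first move, though no contact showed.

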